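# Lock the stencil frame down with the bayonet pin

### The arm

A 6-joint arm with a two-finger parallel gripper is mounted at the origin on the work surface. World frame = base frame: x ahead of the robot, y to its left, z up, the work surface at z = 0. Lengths are in mm, angles in rad, forces in N, time in s.
With the tool pointing down it reaches from about 350 to 775 mm from the base axis. Payload 7.3 kg.
Tool frame: the origin (TCP) lies at the very end of the fingers, on their centre line; the grasp point (between the pads) lies grip_point_offset behind it (grip_point_offset is the distance from the TCP to the grasp point, in mm); x points along the fingers, z is the direction in which the jaws open and shut, and the axes are right-handed (so a half turn about x gives the same grasp; the last joint's range is limited). The gripper opens to 92 mm and grips with 3 to 60 N. Pads are 19 mm wide; open, the fingers measure 130 mm over their backs; the gripper's body (75 mm by 190 mm) begins 47 mm behind the grasp point.
Start: joints at [-1.317, 0.342, 1.524, -0, 1.275, -0.146], TCP at [204.371, -483.609, 226.741] pointing down, gripper open.
Joint ranges: [-2.53, 2.53], [-0.77, 2.02], [0.04, 2.7], [-1, 4.14], [0.28, 2.66], [-3.11, 3.11]. Speed limits (rad/s): [2.57, 2.57, 3.14, 3.14, 3.14, 3.14].

### API

Orientations are given as [roll, pitch, yaw] about the fixed x, y, z axes, in that order (R = Rz(yaw) Ry(pitch) Rx(roll)).
In Python, from plant import * gives the robot as it stands.
- The arm moves only by the tool send_rows, never from a script. Its argument "series" is text: rows parted by semicolons, each of 5 numbers parted by spaces: the gripper's target within -1 to 1 (fully open at 1, half-way at 0, shut at -1), then the shift along the tool's x, y, z in units of 30 mm (1.0 is 30 mm), then the turn about the tool's x in units of 5 degrees (1.0 is 5 degrees). A call has 1 to 8 rows; each row is the pose to reach, as a shift and turn from the pose commanded when the call began, along the tool's axes at that moment; what a row does not reach only later rows make up. A row lasts 1/8 s, in which the tool goes at most 62.5 mm and 10.7 degrees, less where a joint would pass 70% of its speed; a pose out of reach is approached as far as the arm can. A call with a gripper value outside its range is refused whole. The fingers move at their own pace and stop on an object; the grip force is fixed at half the most. Time passes only in rows, so rows that repeat a pose let the fingers close. It gives the time, the measured TCP pose, the force and the opening at its end, in the units of the state.
- get_obs(): the state, without advancing time (a new reading comes with each control period).
- capture(name): name is "scene" or "top"; returns a dict with "pixels" (480x640x3 uint8, red, green, blue), "mtx" (3x3 intrinsics, pixels), "R" (3x3) and "t" (3): a world point X has camera coordinates R X + t. Camera axes: x right, y down, z forward; pixel columns grow to the right and rows downward; lengths in mm; the calibration is good to about 2 mm. A picture is of the moment at which its call begins. There is no depth.
- close_job(): hands the job in, once; it reports no verdict.
Trained networks look in a picture, given as the dict that the camera call returned (one of the last four; its "shot" number tells which), for a name from the list of things; names that differ only in an ending like _2 or _b are one class to them, and where a whole thing is asked for, a point or a joint stands for the part that bears it (a point fixed in the world has none). Each returns a list of dicts, best first, with "score" (0 to 1); they miss things now and then, are a little off and sometimes report something else, mostly with a low value. They report only what shows in the picture. A call takes as long as a camera call.
- cut_out(picture, thing): "pixels" (480x640 bool, what is visible of it).
- place_of(picture, thing): "point" ([x, y, z] in mm, in world coordinates, good to about 4 mm: a listed point, or the origin of a listed thing).
The state is a dict: "time": time; "joint_positions": joint angles; "dq": joint speeds; "tau": joint torques, N m; "tool_pos": TCP position; "tcp_rot": TCP orientation; "contact_force": force on the tool from outside, world axes, zero at the start; "moment": the same for the moment, N m; "grip_width": finger opening in mm.
Only numpy, scipy, OpenCV 4.12 (cv2) and the standard library are available. Lean on these libraries where they do the work, as an engineer would, in place of code of your own. Each camera call takes 0.05 s, during which the arm holds its last target.

### The job

Slide the small wooden stencil frame across the table, without lifting it, until its side lies flat against the grey socket block and is roughly centred on it. Then take the blue-handled hold-down pin from its wooden rest, push it down into the socket against the spring with its cross-lugs in the slot, and turn it a full quarter turn clockwise (seen from above) to the stop, so that its metal wing reaches over the frame. The return spring turns it back if let go, so finish still gripping the pin and holding it there, seated and turned; leave the tape roll, the squeegee and the jar where they are.

Things in the scene. Friction and masses are not known exactly. Their poses are not given: they have to be found in the camera images.
- socket: Grey square socket block fixed to the table, 72 x 72 mm, 40 mm high; origin at the centre of its underside on the table, z up. The frame has to lie against its +y face, 36 mm from the centre. Its yaw varies by 0.2 rad either way. The slotted top is 14 mm thick; in the hollow beneath it the pin's lugs can turn.
- socket_mouth (a point): Centre of the socket's mouth, in its top, axes as the block's: a round hole, 25 mm across, crossed by a slot for the lugs, 41 mm long along x and 13 mm wide. Yellow marks at the slot's ends; red marks on the y sides, where the lugs and wing point when locked.
- plunger (a joint): Spring plunger in the socket, m: 0 free, 0.012 fully pressed by the pin's nose (hard stop). 2.7 N to start, 6.3 N fully down. The lugs can turn under the top from 0.009 on, and then cannot come up. Fully down, the wing's underside is 2 mm above the block's top and the handle's centre 71 mm above the table.
- driver (a joint): Return spring in the socket that the lugs wind up, rad: 0 at rest, grows as the pin turns clockwise seen from above, hard stop at 1.5. The lugs meet it after about 0.1 rad, so the pin turns about 1.6 rad (a quarter turn) in all. 0.04 N m at the start, 0.13 N m at the end; it turns the pin some way back if let go.
- pin_grip (a point): Centre of the blue handle of the loose hold-down pin (about 180 g): bar 60 mm (pin x) x 16 mm (pin y) x 34 mm high, to be gripped across its 16 mm; pin z up. The pin is the same after a half turn. At the start it stands in its rest, this point 65 mm above the table, pin x along the rest's x; raise it 40 mm or more to clear the rest.
- pin_wing (a point): Centre of the underside of the pin's aluminium wing, 29 mm below the handle's centre; axes as the pin's. Wing 110 mm (x) x 26 mm (y), 6 mm thick. Below it a shaft, 20 mm across, with two lugs along pin x (36 mm over both, 8 mm wide, from 19 to 26 mm below this point) and a tapered nose ending 32 mm below this point.
- rest: Pale wooden rest, fixed: 64 (x) x 46 (y) mm block, 36 mm high, with a 44 x 26 mm hole in which the pin's shaft hangs by its wing; origin at the centre of its underside.
- frame_center (a point): Centre (19 mm above the table) of the loose wooden stencil frame: 150 mm (x) x 120 mm (y), 38 mm high, bars 20 mm wide, about 400 g, with a thin plate printed with olive bars inside. It starts on the socket's +y side, 40 to 100 mm away from it.
- frame_edge (a point): Middle of the frame's -y outer side, 19 mm above the table: the side that has to lie against the socket's +y face.
- frame_push (a point): Middle of the frame's +y outer side, 19 mm above the table: the side to push on.
- tape: Bystander: roll of masking tape, 90 mm across, 24 mm high, lying flat; origin under its centre.
- squeegee: Bystander: wooden squeegee, about 44 x 110 x 16 mm, lying flat; origin at its underside.
- jar: Bystander: olive paste jar with white lid, 64 mm across, 75 mm high; origin under its centre.

How it is judged (in metres and radians):
On the way, in this order (a step that is already met when the one before it is completed fails the run):
1. the frame lies flat against the socket's +y face, within 6 mm, centred within 35 mm (y of frame_edge in the frame of socket between 0.03 and 0.042 m and x of frame_edge in the frame of socket between -0.035 and 0.035 m and angle between the x axis of frame_center and the x axis of socket, either way round below 0.12 rad and height (world z) of frame_center below 0.024 m), for 0.2 s.
2. the pin is pushed down into the socket, plunger at least 7 mm down, not turned yet (horizontal distance between pin_grip and socket below 0.007 m and angle between pin_grip's own z axis and vertical below 0.12 rad and value of joint plunger above 0.007 m and value of joint driver below 0.3 rad), for 0.05 s.
3. the pin is turned clockwise against the return spring (driver over 1.25 rad), still pressed in (horizontal distance between pin_grip and socket below 0.007 m and angle between pin_grip's own z axis and vertical below 0.12 rad and value of joint plunger above 0.007 m and value of joint driver above 1.25 rad and angle between the x axis of pin_grip and the y axis of socket, either way round below 0.3 rad), for 0.3 s.
At the end, for the whole second after the job is handed in: For the last second the fingers hold the pin still, upright, within 7 mm of the socket axis, plunger over 7 mm down, driver over 1.25 rad, wing within 0.3 rad of the socket's y; the frame lies within 6 mm of the socket's +y face, square within 0.12 rad, centred within 35 mm (all of step 1 and all of step 3 and contact force between the fingers and pin above 2 N and linear speed of pin below 0.02 m/s); the arm keeps its last pose, push and grip.
It fails at once if the frame is lifted off the table instead of slid (height (world z) of frame_center above 0.034 m).
It fails at once if the tape roll is moved more than 25 mm (distance of tape from where it was at the start of the episode above 0.025 m).
It fails at once if the squeegee is moved more than 25 mm (distance of squeegee from where it was at the start of the episode above 0.025 m).
It fails at once if the jar is moved more than 25 mm (distance of jar from where it was at the start of the episode above 0.025 m).
It also fails if it takes over 58 s, if anything falls off the work surface, if the arm or the gripper's body presses on something with over 40 N, if the wrist force passes 120 N, or if a joint passes its speed limit or range.

## Working session

There is one attempt and no reset: what is moved stays moved. The work goes in short steps, Python scripts to look and compute and a tool call to move; the robot and the scene stay as the last step left them, time stands still between calls to the robot, and variables do not carry over. Pictures are saved under pics/ and viewed, and the job is handed in when it is done.

Besides the shell and the picture viewer there is one more tool, called after ">>>" by a JSON object that holds its "method" and its "body". send_rows: Moves the arm, as the interface text tells. Its arguments: {"type":"object","properties":{"series":{"type":"string"}},"required":["series"]}

```bash
ls; mkdir -p pics; python3 - <<'E'
from plant import *
import cv2
o=get_obs(); print(o)
for n in ("scene","top"):
    c=capture(n); cv2.imwrite(f"pics/{n}0.png",c["pixels"][:,:,::-1])
    print(n,c["mtx"],c["R"],c["t"])
    for th in ["socket","socket_mouth","pin_grip","pin_wing","rest","frame_center","frame_edge","frame_push","tape","squeegee","jar"]:
        r=place_of(c,th); print(th,[(round(x["score"],2),[round(float(v),1) for v in x["point"]]) for x in r[:2]])
E
```

```text
pics
{'time': 0.0, 'joint_positions': array([-1.31698587e+00,  3.42720247e-01,  1.52503075e+00,  1.31126622e-05,
        1.27538379e+00, -1.46025515e-01]), 'dq': array([-1.65614555e-03, -1.51694805e-04,  2.58465227e-04,  6.60624295e-05,
       -4.77341301e-04, -3.49306439e-04]), 'tau': array([-1.67257822e-03, -4.31255865e+01, -2.44218671e+01,  7.18111242e-02,
        5.61797374e-02, -9.93968547e-05]), 'tool_pos': array([ 204.2734511 , -483.1856162 ,  226.04145063]), 'tcp_rot': array([2.98743655, 1.56925414, 1.81647237]), 'contact_force': array([-0.64554207,  0.65140014,  0.2345301 ]), 'moment': array([-0.01161586,  0.03279162,  0.0609114 ]), 'grip_width': 91.88025224366359}
scene [[465.68328538   0.         318.60496539]
 [  0.         465.68328538 242.29688787]
 [  0.           0.           1.        ]] [[ 0.70681838  0.70720488 -0.01640223]
 [ 0.5533256  -0.56717184 -0.61003843]
 [-0.44072504  0.4221106  -0.79220204]] [-461.45959403 -252.42860188 1350.80435778]
socket [(0.94, [527.5, -123.0, -1.9]), (0.35, [539.7, -33.0, 19.4])]
socket_mouth [(0.83, [525.9, -115.6, 37.6])]
pin_grip
[... 616 characters left out ...]
065  0.01806084 -0.12837949]
 [ 0.12847261  0.00408894 -0.99170463]] [  64.34941497  621.28391498 1253.42175575]
socket [(0.68, [524.9, -116.5, 0.6]), (0.62, [761.3, -122.5, 0.6])]
socket_mouth [(0.91, [523.0, -116.0, 37.3])]
pin_grip [(0.88, [473.5, -279.7, 66.6])]
pin_wing [(0.73, [476.6, -285.1, 34.1])]
rest [(0.67, [481.5, -286.6, 1.8]), (0.29, [535.4, -31.0, 17.5])]
frame_center [(0.72, [545.8, 22.2, 18.7]), (0.65, [757.2, -123.3, 0.8])]
frame_edge [(0.89, [537.7, -30.0, 18.3]), (0.7, [473.7, -282.5, 68.7])]
frame_push [(0.59, [556.2, 85.5, 15.9])]
tape [(0.75, [731.1, -331.5, -1.6])]
squeegee [(0.88, [762.9, -122.1, 2.2]), (0.4, [524.1, -117.4, 41.3])]
jar [(0.66, [629.9, 432.1, 0.5])]
```

View pics/scene0.png

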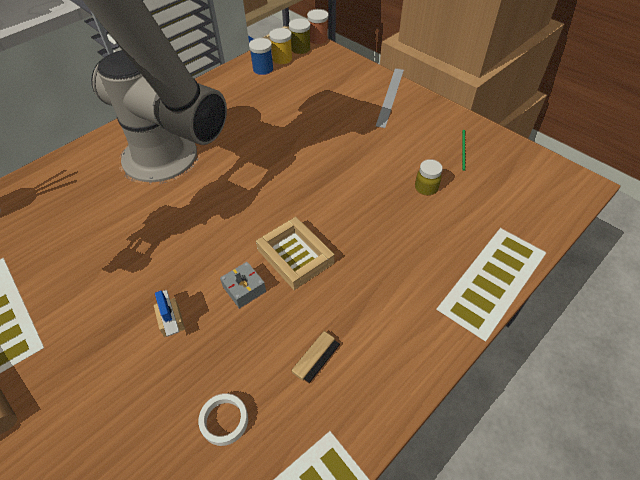

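View pics/top0.png

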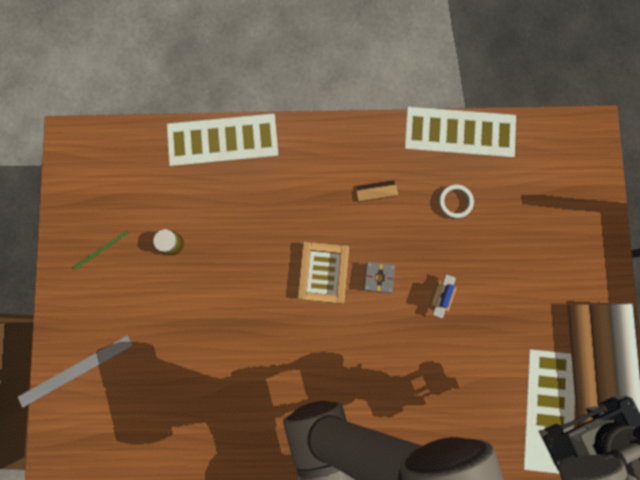

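The scene view shows the pin in its rest at (166,312), the socket at (243,284), the frame at (295,252), the squeegee at (317,357), the tape at (223,420) and the jar at (428,177). In the top view the socket is at (380,278), the frame at (324,272) and the pin at (445,296). Next I fit the poses from the masks.

```bash
cat > h.py <<'E'
from plant import *
import cv2, numpy as np
from scipy.optimize import minimize
from scipy.spatial.transform import Rotation as Ro
def box(cx,cy,cz,lx,ly,lz):
    return np.array([[cx+sx*lx/2,cy+sy*ly/2,cz+sz*lz/2] for sx in(-1,1) for sy in(-1,1) for sz in(-1,1)],float)
def cyl(r,z0,z1):
    a=np.linspace(0,2*np.pi,24,endpoint=False)
    return np.array([[r*np.cos(t),r*np.sin(t),z] for t in a for z in(z0,z1)])
PARTS=dict(socket=[box(0,0,20,72,72,40)],frame_center=[box(0,0,0,150,120,38)],
 rest=[box(0,0,18,64,46,36)],
 pin_grip=[box(0,0,0,60,16,34),box(0,0,-26,110,26,6),cyl(10,-29,-17)])
PINFULL=[box(0,0,0,60,16,34),box(0,0,-26,110,26,6),cyl(10,-52,-17),box(0,0,-51.5,36,8,7),cyl(7,-61,-50)]
def proj(c,X):
    p=X@c["R"].T+c["t"]; q=p@c["mtx"].T; return q[:,:2]/q[:,2:]
S=8
def sil(c,parts,pose,z):
    x,y,yaw=pose; R=Ro.from_euler('z',yaw).as_matrix()
    im=np.zeros((480,640),np.uint8)
    sh=4
    for P in parts:
        h=cv2.convexHull(proj(c,P@R.T+[x,y,z]).astype(np.float32))
        cv2.fillConvexPoly(im,np.round(h*16).astype(np.int32),255,cv2.LINE_AA,4)
    return im/255.
def fit(cs,ms,parts,p0,z):
    ms=[m.astype(float) for m in ms]
    def f(p):
        e=0
        for c,m in zip(cs,ms):
            s=sil(c,parts,(p[0],p[1],p[2]/50),z); e+=np.abs(s-m).sum()/max(m.sum(),1)
        return e
    best=None
    for y0 in p0[2]:
        r=minimize(f,[p0[0],p0[1],y0*50],method='Nelder-Mead',options=dict(initial_simplex=np.array([[0,0,0],[8,0,0],[0,8,0],[0,0,8]])+[p0[0],p0[1],y0*50],xatol=.05,fatol=1e-4))
        if best is None or r.fun<best.fun: best=r
    return best.x[0],best.x[1],best.x[2]/50,best.fun
E
python3 - <<'E'
from h import *
cs=[capture("scene"),capture("top")]
import pickle
for th,p,z in [("socket",(525,-117,[-.2,0,.2]),0),("frame_center",(547,23,[-.3,-.1,.1,.3]),19),("rest",(479,-286,np.arange(-1.5,1.5,.4)),0),("pin_grip",(474,-281,np.arange(-1.5,1.5,.4)),65)]:
    ms=[]
    for c in cs:
        r=cut_out(c,th); ms.append(r[0]["pixels"] if r else None); print(th,r and r[0]["score"],r and r[0]["pixels"].sum(), r and np.argwhere(r[0]["pixels"]).mean(0))
    ok=[i for i in range(2) if ms[i] is not None]
    print(fit([cs[i] for i in ok],[ms[i] for i in ok],PARTS[th],p,z))
    for i in ok: print("  single",i,fit([cs[i]],[ms[i]],PARTS[th],p,z))
for i,(c,b) in enumerate(zip(cs,[(150,230,350,350),(290,230,470,330)])):
    im=c["pixels"][b[1]:b[3],b[0]:b[2],::-1]
    cv2.imwrite(f"pics/z{i}.png",cv2.resize(im,None,fx=4,fy=4,interpolation=cv2.INTER_CUBIC))
E
```

```text
socket 0.67 1253 [284.69353551 242.92817239]
socket 0.97 815 [277.46748466 379.23680982]
(np.float64(530.2501745416635), np.float64(-118.92648428665362), np.float64(-0.1553656946788351), np.float64(0.20287299318397545))
  single 0 (np.float64(529.7111208503136), np.float64(-118.11789829509866), np.float64(-0.1743021481431713), np.float64(0.07798381922601443))
  single 1 (np.float64(529.7656079762437), np.float64(-119.37926464191462), np.float64(-0.13950135263230526), np.float64(0.1210345242391435))
frame_center 0.85 3276 [252.47313797 294.85592186]
frame_center 0.68 2710 [272.70516605 323.4896679 ]
(np.float64(545.3162776757343), np.float64(26.24606040017214), np.float64(-0.10975828967279579), np.float64(0.0966085725929442))
  single 0 (np.float64(544.72135843633), np.float64(27.5838027801), np.float64(-0.1328676565401838), np.float64(0.04735689147453853))
  single 1 (np.float64(545.8583979934239), np.float64(25.65153824620673), np.float64(-0.11607675518625758), np.float64(0.044611822588814125))
rest 0.54 310 [316.57096774 170.23870968]
rest 0.58 209 [294.55980861 435.96650718]
(np.f
[... 212 characters left out ...]
(-0.33013580364577266), np.float64(1.8652624920936116))
  single 1 (np.float64(484.93218326170035), np.float64(-268.1097468151857), np.float64(2.0111986232478585), np.float64(1.8010882822028333))
pin_grip 0.68 571 [312.26619965 166.0647986 ]
pin_grip 0.57 474 [296.26160338 444.66877637]
(np.float64(477.5348945063914), np.float64(-282.57435473467547), np.float64(-0.3471279745460578), np.float64(0.4462242002921898))
  single 0 (np.float64(476.3704650422529), np.float64(-282.17081434221916), np.float64(-0.3258587395752322), np.float64(0.2084406442086467))
  single 1 (np.float64(478.8402359568393), np.float64(-283.3011646498169), np.float64(-0.40458011986009496), np.float64(0.22664846529329033))
```

View pics/z0.png

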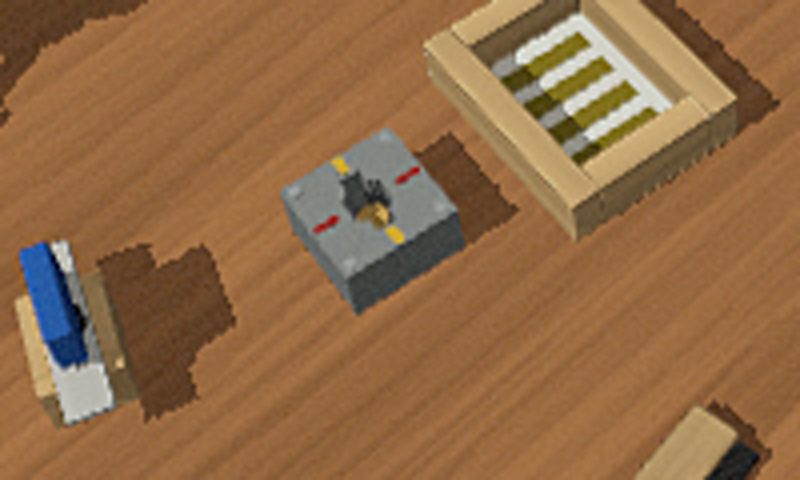

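View pics/z1.png

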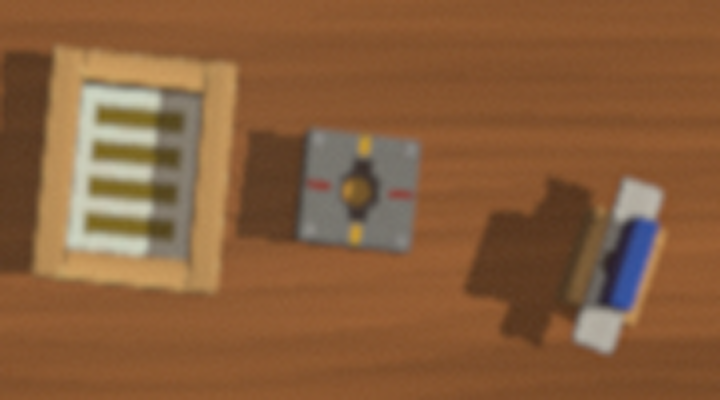

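The zoomed scene view shows the socket with its slot running between yellow marks at (340,165) and (395,235). The top zoom shows the slot nearly vertical through (358,188), and the blue handle at (633,262). I'll refine the yaws from colour.

```bash
cat >> h.py <<'E'
def unproj(c,uv,z):
    uv=np.atleast_2d(uv).astype(float)
    d=np.c_[uv,np.ones(len(uv))]@np.linalg.inv(c["mtx"]).T@c["R"]
    o=-c["R"].T@c["t"]; s=(z-o[2])/d[:,2:]; return (o+s*d)[:,:2]
def hsv(c): return cv2.cvtColor(c["pixels"],cv2.COLOR_RGB2HSV).astype(int)
def roi(c,X,r):
    u=proj(c,np.array([X],float))[0]; m=np.zeros((480,640),bool)
    a,b=int(u[0]),int(u[1]); m[max(b-r,0):b+r,max(a-r,0):a+r]=1; return m
def cent(m):
    n,l,s,ce=cv2.connectedComponentsWithStats(m.astype(np.uint8)); return sorted([(int(s[i,4]),ce[i]) for i in range(1,n)],key=lambda t:-t[0])
E
python3 - <<'E'
from h import *
cs=[capture("scene"),capture("top")]
for c,n in zip(cs,"st"):
    H=hsv(c); r=roi(c,[527,-118,40],22)
    yel=r&(H[...,0]>18)&(H[...,0]<32)&(H[...,1]>120)&(H[...,2]>150)
    red=r&((H[...,0]<6)|(H[...,0]>172))&(H[...,1]>110)
    for nm,m in(("yel",yel),("red",red)):
        for a,ce in cent(m)[:3]: print(n,nm,a,ce,unproj(c,ce,40).round(1))
    b=roi(c,[476,-282,65],35)&(H[...,0]>100)&(H[...,0]<130)&(H[...,1]>120)
    print("blue",b.sum(),fit([c],[b],[box(0,0,0,60,16,34)],(476,-282,[-.2,-.5]),65))
    r=roi(c,[527,-118,20],26)
    g=r&(H[...,1]<60); 
    k=cent(g)[0]; print("grey",k)
    lab=cv2.connectedComponents(g.astype(np.uint8))[1]; l=np.bincount(lab[lab>0]).argmax(); g=(lab==l)
    g=cv2.morphologyEx(g.astype(np.uint8),cv2.MORPH_CLOSE,np.ones((7,7)))>0
    print(fit([c],[g],PARTS["socket"],(527,-118,[-.2,0,.2]),0))
E
```

```text
s yel 13 [248.46153846 288.23076923] [[ 557.8 -121.7]]
s yel 11 [234.63636364 271.        ] [[ 500.2 -114.3]]
s yel 9 [245.22222222 283.        ] [[ 542.1 -118. ]]
s red 13 [231.07692308 285.53846154] [[ 524.9 -144.1]]
s red 11 [251.27272727 273.36363636] [[532.  -92.1]]
blue 279 (np.float64(477.4791449573529), np.float64(-281.6261250602324), np.float64(-0.2717595929982595), np.float64(0.27656195094525265))
grey (1128, array([242.90691489, 284.63741135]))
(np.float64(528.05850338123), np.float64(-117.64883485334667), np.float64(-0.1706911837734124), np.float64(0.09512113537535241))
t yel 13 [380.84615385 265.76923077] [[ 559.8 -123.4]]
t yel 10 [378.5 288. ] [[ 502.4 -115.4]]
t red 4 [369.5 276. ] [[533.8 -93.2]]
t red 4 [389.5 278. ] [[ 527.7 -144.7]]
blue 110 (np.float64(479.13740046381776), np.float64(-285.2110129225331), np.float64(-0.6605106586557082), np.float64(1.5103030303030303))
grey (609, array([378.86699507, 277.36453202]))
(np.float64(530.9249614197531), np.float64(-119.51579646776406), np.float64(-0.12814343278463647), np.float64(0.27974959322688286))
```

```bash
cat >> h.py <<'E'
def toolR(o=None):
    o=o or get_obs(); return Ro.from_euler('xyz',o["tcp_rot"]).as_matrix()
def plan(tgt,zyaw=None,o=None):
    """units for shift to world tgt (TCP) and turn so tool z axis has world yaw zyaw (mod pi)"""
    o=o or get_obs(); R=toolR(o); d=R.T@(np.array(tgt)-o["tool_pos"])/30
    cur=np.arctan2(R[1,2],R[0,2]); t=None
    if zyaw is not None:
        t=-(zyaw-cur); t=(t+np.pi/2)%np.pi-np.pi/2; t=np.degrees(t)/5
    print("t",round(o["time"],2),"pos",o["tool_pos"].round(1),"zyaw",round(cur,3),"F",o["contact_force"].round(1),"w",round(o["grip_width"],1),"q6",o["joint_positions"][5].round(3))
    print("units",d.round(3),"turn",t)
E
python3 - <<'E'
from h import *
import plant
print(grip_point_offset if 'grip_point_offset' in globals() else [k for k in dir(plant) if not k.startswith('_')])
print(toolR().round(3))
plan([556.2,107.5,226],-0.133)
E
```

```text
18.8
[[ 0.     0.921  0.389]
 [-0.     0.389 -0.921]
 [-1.    -0.     0.   ]]
t 1.8 pos [ 204.4 -483.6  226.7] zyaw -1.171 F [-0.1 -0.9 -0.4] w 91.9 q6 -0.146
units [  0.024  18.472 -13.585] turn -11.894882052097104
```

>>> {"method": "send_rows", "body": {"series": "1 0 2 -1.4 -1.5;1 0 4 -2.9 -3;1 0 6 -4.4 -4.5;1 0 8 -5.9 -6;1 0 10 -7.3 -7.5;1 0 12 -8.8 -9;1 0 14 -10.3 -10.5;1 0 15.5 -11.4 -11.9"}}

```text
time: 2.8
tool_pos: [461.1, -52.2, 227.0]
tcp_rot: [-0.362, 1.57, -0.49]
contact_force: [0.5, -1.5, 0.2]
grip_width: 91.7
```

```bash
python3 - <<'E'
from h import *
plan([556.2,107.5,226],-0.133)
plan([556.2,107.5,14],-0.133)
E
```

```text
t 2.8 pos [461.1 -52.2 227. ] zyaw -0.128 F [ 0.5 -1.5  0.2] w 91.7 q6 -0.149
units [0.034 5.685 2.461] turn 0.05285805075846463
t 2.8 pos [461.1 -52.2 227. ] zyaw -0.128 F [ 0.5 -1.5  0.2] w 91.7 q6 -0.149
units [7.101 5.687 2.454] turn 0.05285805075846463
```

>>> {"method": "send_rows", "body": {"series": "1 0 1.8 0.8 0;1 0 3.6 1.6 0;1 0 5.7 2.45 0;1 0.5 5.7 2.45 0;1 2 5.7 2.45 0;1 4 5.7 2.45 0;1 5.5 5.7 2.45 0;1 6 5.7 2.45 0"}}

```text
time: 3.8
tool_pos: [553.5, 104.8, 44.0]
tcp_rot: [-2.902, 1.565, -3.036]
contact_force: [0.4, 0.1, 1.2]
grip_width: 91.5
```

```bash
python3 - <<'E'
from h import *
plan([556.2,107.5,14],-0.133)
cs=[capture("scene"),capture("top")]
for i,(c,b) in enumerate(zip(cs,[(200,170,400,320),(250,200,420,330)])):
    im=c["pixels"][b[1]:b[3],b[0]:b[2],::-1]
    cv2.imwrite(f"pics/a{i}.png",cv2.resize(im,None,fx=4,fy=4,interpolation=cv2.INTER_CUBIC))
E
```

```text
t 3.8 pos [553.5 104.8  44. ] zyaw -0.133 F [0.4 0.1 1.2] w 91.5 q6 0.185
units [0.998 0.102 0.082] turn -0.00317228791744852
```

View pics/a0.png

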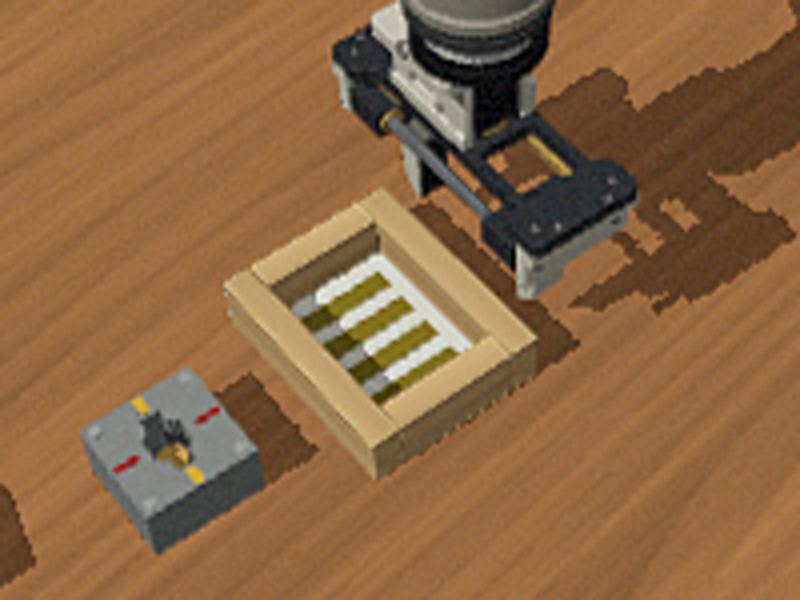

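View pics/a1.png

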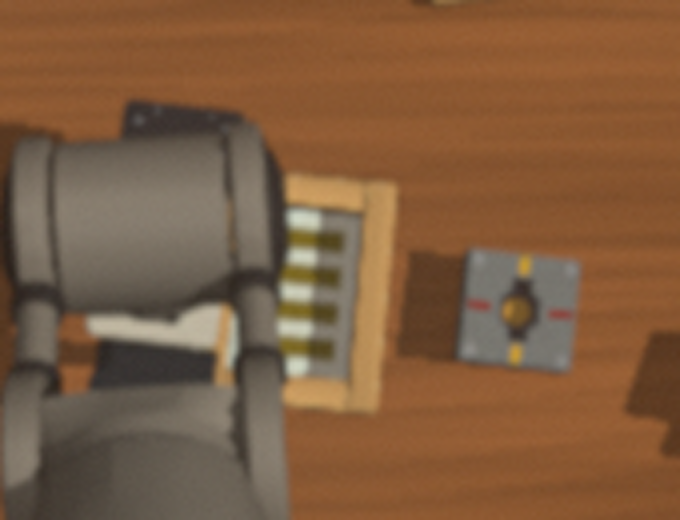

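The scene zoom shows both fingers behind the frame's +y side with a visible gap: tips at (530,280) and (425,185), frame edge running to (535,345). I'll lower the tool and push.

>>> {"method": "send_rows", "body": {"series": "1 0.5 0.1 0.05 0;1 0.95 0.1 0.05 0;1 0.95 0 0.05 0;1 0.95 -0.3 0.05 0;1 0.95 -0.6 0.05 0;1 0.95 -0.9 0.05 0;1 0.95 -1.2 0.05 0;1 0.95 -1.5 0.05 0"}}

```text
time: 4.9
tool_pos: [551.5, 60.4, 18.6]
tcp_rot: [0.36, 1.57, 0.228]
contact_force: [0.3, 4.1, 3.6]
grip_width: 92.0
```

```bash
cat >> h.py <<'E'
SO=np.array([529.7,-118.6]); SY=-0.133
def insock(p):
    c,s=np.cos(SY),np.sin(SY); d=np.array(p[:2])-SO; return np.array([c*d[0]+s*d[1],-s*d[0]+c*d[1]])
def frameview(name):
    cs=[capture("scene"),capture("top")]
    for i,(c,b) in enumerate(zip(cs,[(200,170,400,320),(250,200,420,330)])):
        im=c["pixels"][b[1]:b[3],b[0]:b[2],::-1]
        cv2.imwrite(f"pics/{name}{i}.png",cv2.resize(im,None,fx=4,fy=4,interpolation=cv2.INTER_CUBIC))
    return cs
E
python3 - <<'E'
from h import *
o=get_obs(); plan([556.2,107.5,14],-0.133); print(insock(o["tool_pos"]))
cs=frameview("b")
r=cut_out(cs[0],"frame_center"); f=fit([cs[0]],[r[0]["pixels"]],PARTS["frame_center"],(543,0,[-.13]),19); print(f,insock(f))
E
```

```text
t 4.9 pos [551.5  60.4  18.6] zyaw -0.133 F [0.3 4.1 3.6] w 92.0 q6 0.103
units [ 0.155  1.575 -0.053] turn 0.0026170529716541494
[ -2.11750586 180.35205174]
(np.float64(538.9652449557512), np.float64(-9.665337223633593), np.float64(-0.15590365746933238), np.float64(0.07370870060562452)) [ -5.26221474 109.20125738]
```

View pics/b0.png

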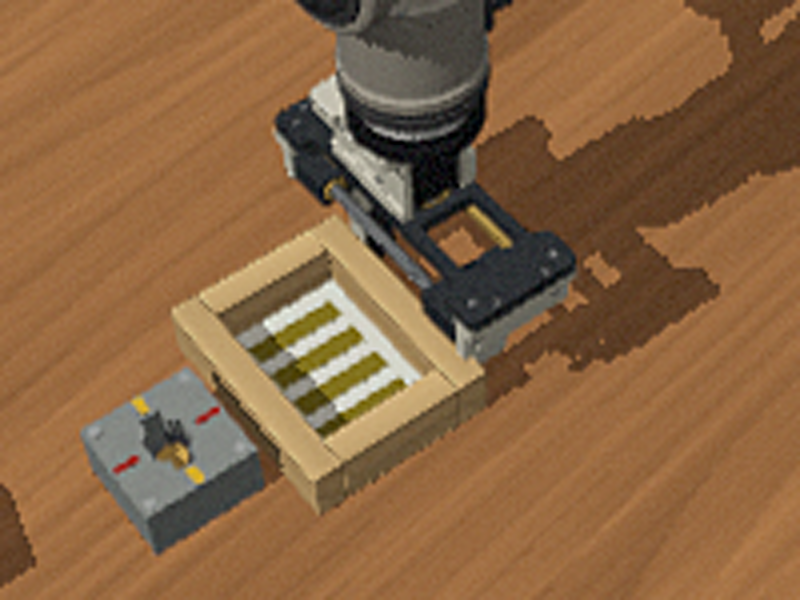

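The frame is being pushed square, and the gap left to the socket is about 12 mm (a strip near (245,415)). I'll continue in small steps.

>>> {"method": "send_rows", "body": {"series": "1 0.1 -0.15 -0.05 0;1 0.1 -0.28 -0.05 0;1 0.1 -0.38 -0.05 0;1 0.1 -0.44 -0.05 0;1 0.1 -0.48 -0.05 0"}}

```text
time: 5.68
tool_pos: [547.8, 47.8, 15.0]
tcp_rot: [1.727, 1.569, 1.593]
contact_force: [1.4, 11.3, -0.9]
grip_width: 91.5
```

```bash
python3 - <<'E'
from h import *
o=get_obs(); plan([556.2,107.5,14],-0.133); print(insock(o["tool_pos"]))
cs=frameview("c")
r=cut_out(cs[0],"frame_center"); f=fit([cs[0]],[r[0]["pixels"]],PARTS["frame_center"],(537,-20,[-.13]),19); print(f,insock(f))
E
```

```text
t 5.67 pos [547.8  47.8  15. ] zyaw -0.134 F [ 1.4 11.3 -0.9] w 91.5 q6 0.079
units [0.038 2.01  0.012] turn -0.007244420236028839
[ -4.12508839 167.31526482]
(np.float64(536.0567691101111), np.float64(-22.5805255963164), np.float64(-0.13584752975631356), np.float64(0.09983335766068215)) [-6.43234406 96.01444125]
```

View pics/c0.png

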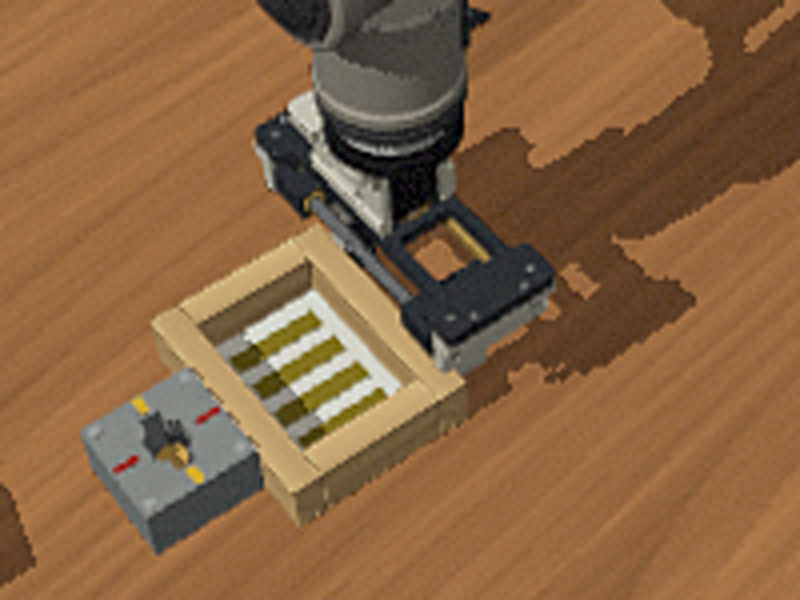

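The frame now lies against the socket (touching around (245,440)), and the force has risen to 11 N. I'll hold briefly, then back off and rise.

>>> {"method": "send_rows", "body": {"series": "1 0 -0.05 0 0;1 0 -0.05 0 0;1 0 0.3 0 0;1 0 0.9 0 0;1 -2 1 0 0;1 -4 1 0 0;1 -6 1 0 0;1 -6.5 1 0 0"}}

```text
time: 6.82
tool_pos: [553.6, 77.2, 214.7]
tcp_rot: [0.082, 1.563, -0.05]
contact_force: [-0.2, -0.2, 0.4]
grip_width: 91.9
```

```bash
python3 - <<'E'
from h import *
cs=frameview("d")
for c in cs:
    r=cut_out(c,"frame_center"); f=fit([c],[r[0]["pixels"]],PARTS["frame_center"],(537,-20,[-.13]),19); print(f,insock(f))
    # pin white+blue
    H=hsv(c); b=roi(c,[476,-282,60],30); blue=b&(H[...,0]>100)&(H[...,0]<130)&(H[...,1]>120)
    white=b&(H[...,1]<60)&(H[...,2]>110)
    m=(blue|white)
    l=cv2.connectedComponents(m.astype(np.uint8))[1]; m=l==np.bincount(l[l>0]).argmax()
    print("pin",blue.sum(),white.sum(),m.sum(),fit([c],[m],PARTS["pin_grip"],(476,-282,[-.2,-.4]),65))
    if c is cs[0]: m0=m
    for th in("pin_grip","pin_wing"): print(th,[ (x["score"],x["point"]) for x in place_of(c,th)[:1]])
print(fit(cs,[m0,m],PARTS["pin_grip"],(476,-282,[-.2,-.4]),65))
o=get_obs(); plan([478,-282.5,200],1.26)
for i,(c,bb) in enumerate(zip(cs,[(140,270,220,345),(410,260,480,330)])):
    im=c["pixels"].copy()
    s=sil(c,PARTS["pin_grip"],(478,-282.5,-.30),65)>.5
    e=cv2.morphologyEx(s.astype(np.uint8),cv2.MORPH_GRADIENT,np.ones((3,3)))
    big=cv2.resize(im[bb[1]:bb[3],bb[0]:bb[2],::-1],None,fx=7,fy=7,interpolation=cv2.INTER_CUBIC)
    for P in PARTS["pin_grip"][:2]:
        h=cv2.convexHull(proj(c,P@Ro.from_euler('z',-.3).as_matrix().T+[478,-282.5,65]).astype(np.float32))[:,0]
        cv2.polylines(big,[np.round((h-np.array(bb[:2])+.5)*7).astype(int)],True,(0,255,0),1)
    cv2.imwrite(f"pics/pin{i}.png",big)
E
```

```text
(np.float64(536.1698240796355), np.float64(-21.061759130386065), np.float64(-0.1354810784811514), np.float64(0.11634110597881535)) [-6.52168848 97.53478679]
pin 274 263 537 (np.float64(476.22963588389337), np.float64(-282.2219875427436), np.float64(-0.3304965619252455), np.float64(0.28522291598203525))
pin_grip [(0.65, [476.4, -283.4, 64.6])]
pin_wing [(0.56, [476.2, -282.6, 37.6])]
(np.float64(537.2559678717697), np.float64(-24.362543909795477), np.float64(-0.14711320511846473), np.float64(0.6490390668818607)) [-5.00742567 94.40718441]
pin 113 226 338 (np.float64(479.5914657725337), np.float64(-282.9242091396684), np.float64(-0.37412504157696364), np.float64(0.7204432068685462))
pin_grip [(0.76, [471.0, -283.2, 66.9])]
pin_wing [(0.75, [478.7, -282.2, 34.4])]
(np.float64(479.0529029077736), np.float64(-282.9916741352032), np.float64(-0.3446151513272389), np.float64(1.0205357225807692))
t 7.22 pos [551.1  76.6 208.4] zyaw -0.133 F [-0.3  0.5  0.2] w 91.6 q6 0.133
units [  0.29  -12.186  -0.832] turn -15.957455205040755
```

View pics/pin0.png

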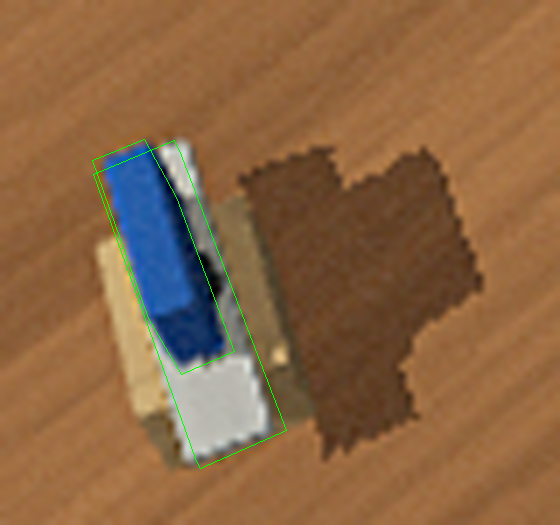

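View pics/pin1.png

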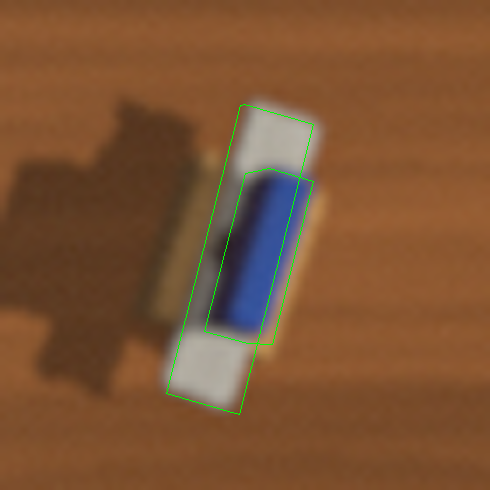

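The overlays show the pin's yaw is slightly more negative than modelled, about -0.34, and its position is within about 2 mm. I'll travel over the pin now.

>>> {"method": "send_rows", "body": {"series": "1 0 -1.5 -0.1 -1.9;1 0.2 -3.1 -0.2 -3.9;1 0.4 -4.7 -0.3 -5.9;1 0.6 -6.3 -0.4 -7.9;1 0.8 -7.9 -0.5 -9.9;1 1 -9.5 -0.65 -11.9;1 1.2 -11.2 -0.75 -13.9;1 1.5 -12.2 -0.83 -15.6"}}

```text
time: 8.22
tool_pos: [477.8, -285.2, 164.1]
tcp_rot: [1.579, 1.57, 2.811]
contact_force: [0.6, -0.4, 0.0]
grip_width: 91.6
```

```bash
python3 - <<'E'
from h import *
plan([478,-282.5,47],1.23)
E
```

```text
t 8.22 pos [ 477.8 -285.2  164.1] zyaw 1.232 F [ 0.6 -0.4  0. ] w 91.6 q6 -1.908
units [3.903 0.021 0.086] turn 0.02356740876621724
```

>>> {"method": "send_rows", "body": {"series": "1 1.5 0 0.08 0;1 2.6 0 0.08 0;1 3.2 0 0.08 0;1 3.6 0 0.08 0;1 3.6 0 0.08 0"}}

```text
time: 8.85
tool_pos: [479.1, -280.3, 56.2]
tcp_rot: [1.282, 1.569, 2.511]
contact_force: [0.4, 0.6, 0.2]
grip_width: 91.9
```

```bash
cat >> h.py <<'E'
def pinview(name,boxes):
    cs=[capture("scene"),capture("top")]
    ims=[]
    for i,(c,b) in enumerate(zip(cs,boxes)):
        ims.append(cv2.resize(c["pixels"][b[1]:b[3],b[0]:b[2],::-1],(400,400),interpolation=cv2.INTER_CUBIC))
    cv2.imwrite(f"pics/{name}.png",np.hstack(ims)); return cs
E
python3 - <<'E'
from h import *
plan([478,-282.5,47],1.23)
pinview("e",[(120,250,220,350),(400,250,480,330)])
E
```

```text
t 8.85 pos [ 479.1 -280.3   56.2] zyaw 1.229 F [0.4 0.6 0.2] w 91.9 q6 -1.896
units [ 0.308  0.01  -0.08 ] turn -0.013814913324725236
```

View pics/e.png

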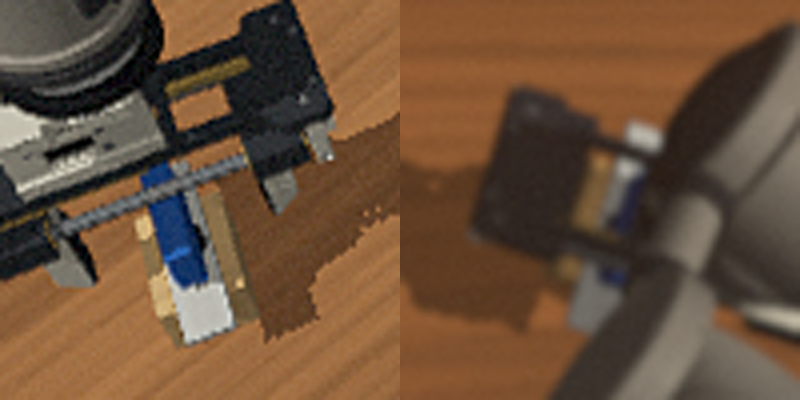

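The fingers straddle the handle evenly (scene half: fingers at (75,265) and (280,190), handle at (175,225)). I'll go down the last 9 mm and close.

>>> {"method": "send_rows", "body": {"series": "1 0.3 0 -0.04 0;1 0.3 0 -0.04 0;-1 0.3 0 -0.04 0;-1 0.3 0 -0.04 0;-1 0.3 0 -0.04 0;-1 0.3 0 -0.04 0;-1 0.3 0 -0.04 0;-1 0.3 0 -0.04 0"}}

```text
time: 9.95
tool_pos: [479.2, -281.8, 48.2]
tcp_rot: [-2.615, 1.571, -1.386]
contact_force: [-0.6, -0.2, -0.3]
grip_width: 36.4
```

```bash
python3 - <<'E'
from h import *
plan([478,-282.5,47],1.23)
E
```

```text
t 9.95 pos [ 479.2 -281.8   48.2] zyaw 1.229 F [-0.6 -0.2 -0.3] w 36.4 q6 -1.898
units [ 0.041  0.029 -0.035] turn -0.013407517688588522
```

>>> {"method": "send_rows", "body": {"series": "-1 0 0 0 0;-1 0 0 0 0;-1 0 0 0 0;-1 0 0 0 0;-1 0 0 0 0"}}

```text
time: 10.58
tool_pos: [479.2, -281.8, 48.2]
tcp_rot: [-2.943, 1.571, -1.714]
contact_force: [0.1, 0.2, 0.0]
grip_width: 18.1
```

```bash
python3 - <<'E'
from h import *
plan([478,-282.5,47],1.23); print(get_obs()["moment"])
E
```

```text
t 10.57 pos [ 479.2 -281.8   48.2] zyaw 1.229 F [0.1 0.2 0. ] w 18.1 q6 -1.898
units [ 0.04   0.029 -0.035] turn -0.013682434608714983
[ 0.01919351 -0.16490647  0.01796817]
```

>>> {"method": "send_rows", "body": {"series": "-1 0 0 0 0;-1 0 0 0 0;-1 -0.5 0 0 0;-1 -1 0 0 0;-1 -2 0 0 0;-1 -3 0 0 0;-1 -3 0 0 0"}}

```text
time: 11.45
tool_pos: [480.5, -282.8, 141.4]
tcp_rot: [-1.907, 1.564, -0.678]
contact_force: [0.8, 0.0, -2.0]
grip_width: 18.1
```

```bash
python3 - <<'E'
from h import *
plan([529.7,-118.6,150],SY+np.pi/2)
cs=pinview("f",[(110,210,220,320),(400,250,480,330)])
for c in cs: print([ (n,[(round(x["score"],2),x["point"]) for x in place_of(c,n)[:1]]) for n in("pin_grip","pin_wing")])
E
```

```text
t 11.45 pos [ 480.5 -282.8  141.4] zyaw 1.229 F [ 0.8  0.  -2. ] w 18.1 q6 -1.898
units [-0.3    0.289  5.706] turn -2.3935862847667755
[('pin_grip', [(0.86, [477.5, -283.0, 153.8])]), ('pin_wing', [(0.67, [476.7, -281.8, 129.5])])]
[('pin_grip', [(0.62, [474.4, -280.7, 158.4])]), ('pin_wing', [(0.54, [476.5, -283.4, 126.5])])]
```

View pics/f.png

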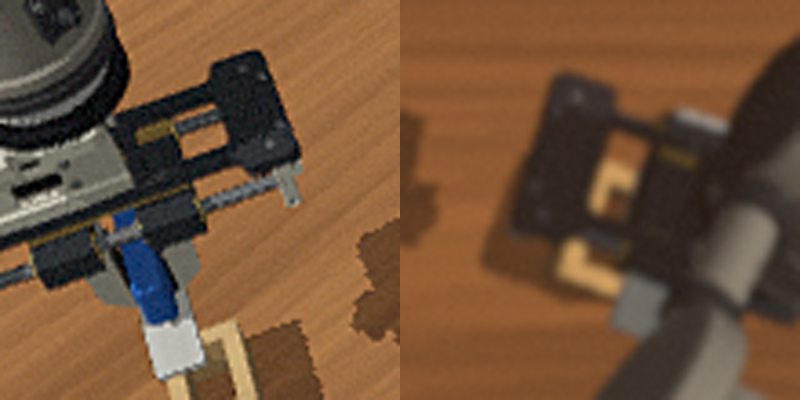

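The pin is out of the rest: in the scene half the handle is at (150,270) and the wing end at (175,345), with the empty rest below, and the weight reads 2 N. I'll move above the socket.

>>> {"method": "send_rows", "body": {"series": "-1 0 0.05 1 -0.5;-1 0 0.1 2.2 -1;-1 0 0.15 3.4 -1.5;-1 0 0.2 4.5 -2;-1 0.2 0.29 5.4 -2.4;-1 0.5 0.29 5.7 -2.4;-1 0.7 0.29 5.7 -2.4;-1 0.7 0.29 5.7 -2.4"}}

```text
time: 12.75
tool_pos: [527.7, -118.6, 116.4]
tcp_rot: [1.597, 1.569, 3.034]
contact_force: [0.4, -0.1, -1.8]
grip_width: 18.1
```

```bash
cat >> h.py <<'E'
def overlay(name,cs,boxes,pinpose,z,sock=True):
    ims=[]
    for c,b in zip(cs,boxes):
        f=400/(b[2]-b[0])
        im=cv2.resize(c["pixels"][b[1]:b[3],b[0]:b[2],::-1],(400,400),interpolation=cv2.INTER_CUBIC)
        def dr(P,yaw,t,col):
            h=cv2.convexHull(proj(c,P@Ro.from_euler('z',yaw).as_matrix().T+t).astype(np.float32))[:,0]
            cv2.polylines(im,[np.round((h-np.array(b[:2])+.5)*f).astype(int)],True,col,1)
        if pinpose is not None:
            for P in PINFULL: dr(P,pinpose[2],[pinpose[0],pinpose[1],z],(0,255,0))
        if sock: dr(PARTS["socket"][0],SY,[SO[0],SO[1],0],(255,255,0))
        ims.append(im)
    cv2.imwrite(f"pics/{name}.png",np.hstack(ims))
E
python3 - <<'E'
from h import *
plan([529.7,-118.6,125],SY+np.pi/2)
o=get_obs(); p=o["tool_pos"]; R=toolR(o); y=np.arctan2(R[1,2],R[0,2])-np.pi/2
print(R.round(3))
cs=[capture("scene"),capture("top")]
B=[(190,190,300,300),(330,230,430,330)]
overlay("g",cs,B,None,0,False)
overlay("g2",cs,B,(p[0],p[1],y),p[2]+16.8)
E
```

```text
t 12.75 pos [ 527.7 -118.6  116.4] zyaw 1.437 F [ 0.4 -0.1 -1.8] w 18.1 q6 -1.799
units [-0.288 -0.065  0.009] turn -0.008714791085876153
[[-0.002 -0.991  0.133]
 [ 0.     0.133  0.991]
 [-1.     0.002 -0.   ]]
```

View pics/g.png

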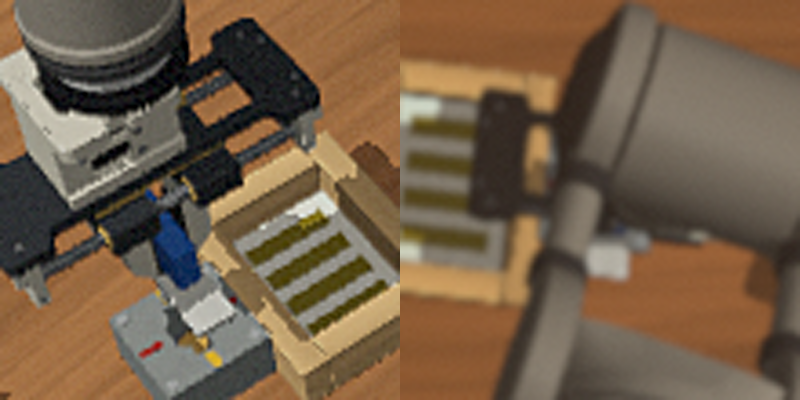

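View pics/g2.png

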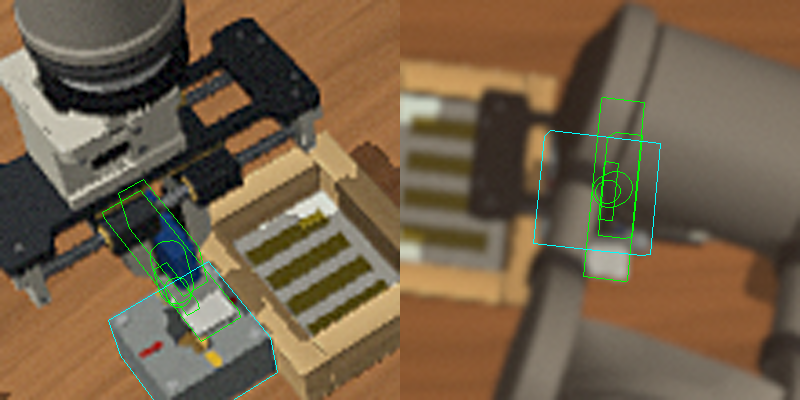

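```bash
python3 - <<'E'
from h import *
o=get_obs(); p=o["tool_pos"]; R=toolR(o); y=np.arctan2(R[1,2],R[0,2])-np.pi/2
c=capture("scene"); b=(210,230,270,290); f=10
im=cv2.resize(c["pixels"][b[1]:b[3],b[0]:b[2],::-1],(600,600),interpolation=cv2.INTER_CUBIC)
cv2.imwrite("pics/h0.png",im)
for P in PINFULL[:2]:
    q=proj(c,P@Ro.from_euler('z',y).as_matrix().T+[p[0],p[1],p[2]+16.8])
    q=np.round((q-np.array(b[:2])+.5)*f).astype(int)
    for i in range(8):
        for j in(1,2,4):
            if not i&j: cv2.line(im,q[i],q[i|j],(0,255,0),1)
cv2.imwrite("pics/h1.png",im)
E
```

```text
(no output)
```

View pics/h1.png

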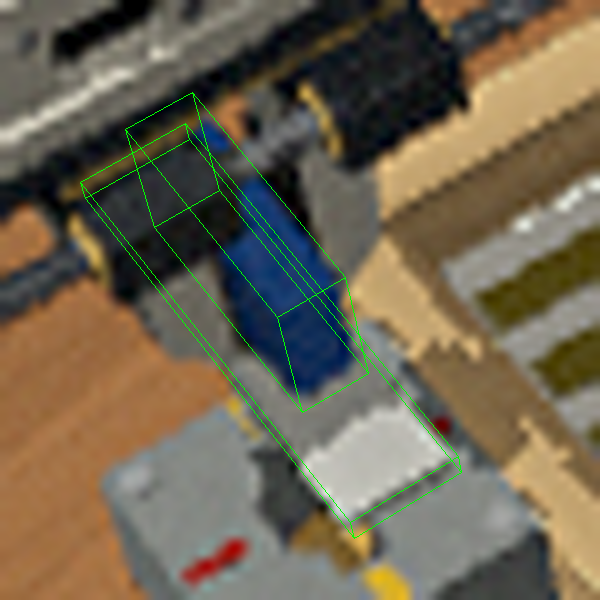

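```bash
python3 - <<'E'
from h import *
from scipy.ndimage import map_coordinates, gaussian_filter
o=get_obs(); p=o["tool_pos"]; R=toolR(o); y=np.arctan2(R[1,2],R[0,2])-np.pi/2
c=capture("scene"); g=c["pixels"].astype(float)
print(p,y)
# gradient along wing outline segments: visible front end & right side & left side top edges
W=Ro.from_euler('z',y).as_matrix().T
# wing end is +/-x pin: near end = the one projected lower
pts={}
zt=-23; zb=-29
E=np.array([54.9,0,0])
def seg(a,b,n=30): return np.array(a)+(np.array(b)-np.array(a))*np.linspace(.05,.95,n)[:,None]
segs={"end_bot":seg([55,-13,zb],[55,13,zb]),"end_top":seg([55,-13,zt],[55,13,zt]),"right_top":seg([36,13,zt],[54,13,zt]),"left_bot":seg([20,-13,zb],[54,-13,zb]),"left_top":seg([36,-13,zt],[54,-13,zt])}
G=np.stack([gaussian_filter(g[...,k],.6) for k in range(3)],-1)
for sgn in(1,):
  for n,S_ in segs.items():
    res=[]
    ax=0 if n.startswith("end") else 1
    for d in np.arange(-8,8.1,.5):
        prof=[]
        for e in(-1.,1.):
            Q=S_.copy(); Q[:,ax]+=d+e
            q=proj(c,Q@W+[p[0],p[1],p[2]+16.8])
            prof.append(np.array([map_coordinates(G[...,k],[q[:,1],q[:,0]],order=1).mean() for k in range(3)]))
        res.append(np.linalg.norm(prof[1]-prof[0]))
    res=np.array(res); 
    print(n,res.round(0).astype(int))
c2=c["pixels"][268:292,234:262,::-1]
E
```

```text
[ 528.30149703 -118.72600591  117.32650146] -0.13389860695960532
end_bot [11 18 27 38 49 57 63 62 55 43 29 15  3  8 14 16 15 12  8  5  3  3  4  4
  4  3  3  3  4  5  6  6  6]
end_top [ 3  3  3  3  3  1  2  8 14 21 31 40 51 59 63 60 52 38 23  9  2 10 15 16
 14 11  8  4  2  2  2  2  1]
right_top [ 2  3  3  3  3  2  1  4 10 21 36 54 72 87 93 92 83 69 53 36 20  7 10 19
 27 31 32 29 24 18 12  6  3]
left_bot [18 19 19 18 16 14 11  7  3  3 10 20 33 46 59 70 75 73 65 53 39 27 17 10
  5  2  1  0  1  3  4  4  5]
left_top [  4   4   4   3   2   0   4  12  25  42  62  84 101 111 109  96  76  55
  35  21  11   4   1   2   3   4   4   5   5   5   4   4   3]
```

```bash
cat >> h.py <<'E'
from scipy.ndimage import map_coordinates, gaussian_filter
def seg(a,b,n=30): return np.array(a,float)+(np.array(b,float)-np.array(a,float))*np.linspace(.08,.92,n)[:,None]
def edges(c,segs,pose,z):
    g=c["pixels"].astype(float); G=np.stack([gaussian_filter(g[...,k],.6) for k in range(3)],-1)
    W=Ro.from_euler('z',pose[2]).as_matrix().T
    for n,(S_,ax) in segs.items():
        ds=np.arange(-6,6.1,.25); res=[]
        for d in ds:
            pr=[]
            for e in(-1.,1.):
                Q=S_.copy(); Q[:,ax]+=d+e
                q=proj(c,Q@W+[pose[0],pose[1],z])
                pr.append(np.array([map_coordinates(G[...,k],[q[:,1],q[:,0]],order=1).mean() for k in range(3)]))
            res.append(np.linalg.norm(pr[1]-pr[0]))
        res=np.array(res)
        pk=[(round(float(ds[i]),2),int(res[i])) for i in range(1,len(ds)-1) if res[i]>=res[i-1] and res[i]>res[i+1] and res[i]>15]
        print("  ",n,pk)
E
python3 - <<'E'
from h import *
o=get_obs(); p=o["tool_pos"]; R=toolR(o); y=np.arctan2(R[1,2],R[0,2])-np.pi/2
print(p,y)
cs=[capture("scene"),capture("top")]
zt,zb=-23,-29
print("pin scene"); edges(cs[0],{"end_top":(seg([55,-13,zt],[55,13,zt]),0),"right":(seg([36,13,zt],[54,13,zt]),1),"left":(seg([36,-13,zt],[54,-13,zt]),1)},(p[0],p[1],y),p[2]+16.8)
print("pin top"); edges(cs[1],{"end_top":(seg([-55,-13,zt],[-55,5,zt]),0),"left":(seg([-54,-13,zt],[-42,-13,zt]),1),"right":(seg([-54,13,zt],[-42,13,zt]),1)},(p[0],p[1],y),p[2]+16.8)
print("sock scene"); edges(cs[0],{"-y":(seg([-36,-36,40],[36,-36,40]),1),"+x":(seg([36,-36,40],[36,25,40]),0),"-x":(seg([-36,-36,40],[-36,-20,40]),0)},(*SO,SY),0)
cv2.imwrite("pics/i.png",cv2.resize(cs[1]["pixels"][250:310,350:410,::-1],(600,600),interpolation=cv2.INTER_CUBIC))
E
```

```text
[ 528.35879022 -118.58210261  117.45276173] -0.13368380636463395
pin scene
   end_top [(-1.0, 65), (3.25, 16)]
   right [(-0.75, 94), (4.75, 32)]
   left [(-1.5, 116)]
pin top
   end_top [(0.25, 39)]
   left [(0.0, 44)]
   right [(-1.25, 44), (0.5, 43)]
sock scene
   -y [(0.25, 23)]
   +x [(-0.5, 51)]
   -x [(-0.5, 29)]
```

View pics/i.png

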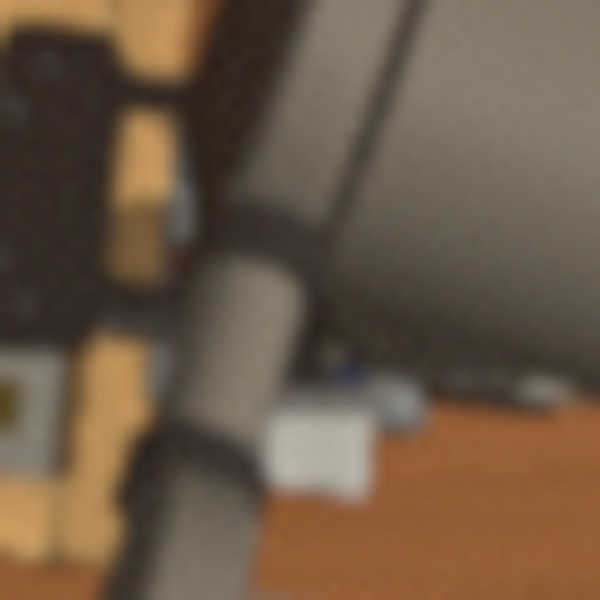

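```bash
python3 - <<'E'
from h import *
plan([530.4,-118.0,86],SY+np.pi/2)
E
```

```text
t 13.05 pos [ 528.4 -118.3  117.5] zyaw 1.437 F [ 0.5 -0.3 -2.4] w 18.5 q6 -1.799
units [ 1.05  -0.065  0.02 ] turn -0.00345438903044515
```

>>> {"method": "send_rows", "body": {"series": "-1 0.4 -0.06 0.02 0;-1 0.8 -0.06 0.02 0;-1 1.03 -0.06 0.02 0;-1 1.03 -0.06 0.02 0"}}

```text
time: 13.55
tool_pos: [529.7, -117.2, 85.4]
tcp_rot: [1.396, 1.569, 2.834]
contact_force: [-0.2, -0.3, -2.0]
grip_width: 18.1
```

```bash
python3 - <<'E'
from h import *
plan([530.4,-118.0,86],SY+np.pi/2)
o=get_obs(); p=o["tool_pos"]; R=toolR(o); y=np.arctan2(R[1,2],R[0,2])-np.pi/2
cs=[capture("scene"),capture("top")]
zt=-23
print("pin scene"); edges(cs[0],{"end_top":(seg([55,-13,zt],[55,13,zt]),0),"right":(seg([36,13,zt],[54,13,zt]),1),"left":(seg([36,-13,zt],[54,-13,zt]),1)},(p[0],p[1],y),p[2]+16.8)
print("pin top"); edges(cs[1],{"end_top":(seg([-55,-13,zt],[-55,5,zt]),0),"left":(seg([-54,-13,zt],[-42,-13,zt]),1),"right":(seg([-54,13,zt],[-42,13,zt]),1)},(p[0],p[1],y),p[2]+16.8)
cv2.imwrite("pics/j.png",cv2.resize(cs[0]["pixels"][235:305,210:280,::-1],(600,600),interpolation=cv2.INTER_CUBIC))
E
```

```text
t 13.55 pos [ 529.7 -117.2   85.4] zyaw 1.438 F [-0.2 -0.3 -2. ] w 18.1 q6 -1.797
units [-0.021 -0.027 -0.022] turn 0.005967164423765369
pin scene
   end_top [(-0.75, 63), (4.75, 33)]
   right [(-1.0, 92)]
   left [(-0.75, 57)]
pin top
   end_top [(0.25, 40)]
   left [(-0.75, 39)]
   right [(-1.75, 43)]
```

View pics/j.png

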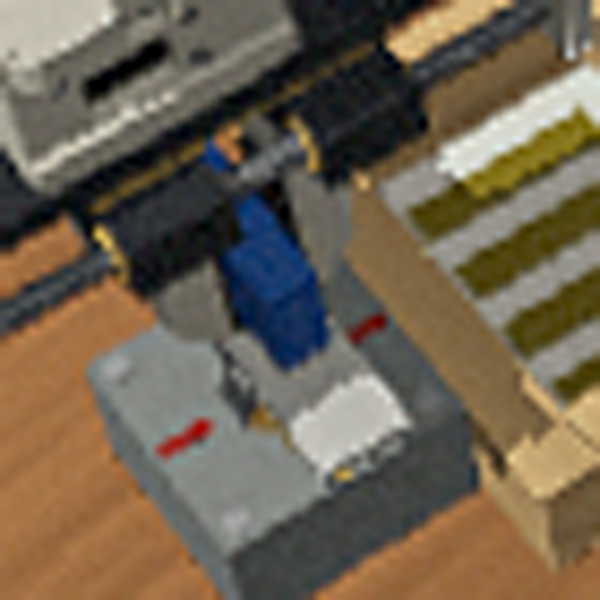

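The nose is just above the mouth: wing end at (350,425), red marks at (185,437) and (370,325) about equally clear on both sides, yellow mark just showing at (343,472). I'll enter gently.

```bash
python3 - <<'E'
from h import *
plan([530.3,-117.7,75],SY+np.pi/2)
E
```

```text
t 13.65 pos [ 530.3 -117.5   86.3] zyaw 1.438 F [ 0.2  0.1 -2.2] w 18.4 q6 -1.797
units [ 0.377 -0.001 -0.008] turn 0.005462876936943613
```

>>> {"method": "send_rows", "body": {"series": "-1 0.12 0 0 0;-1 0.24 0 0 0;-1 0.37 0 0 0;-1 0.37 0 0 0"}}

```text
time: 14.15
tool_pos: [529.9, -117.3, 74.8]
tcp_rot: [1.441, 1.57, 2.88]
contact_force: [-0.3, 0.3, -2.4]
grip_width: 18.5
```

```bash
python3 - <<'E'
from h import *
plan([530.3,-117.7,68],SY+np.pi/2); print(get_obs()["moment"])
E
```

```text
t 14.15 pos [ 529.9 -117.3   74.8] zyaw 1.438 F [-0.3  0.3 -2.4] w 18.5 q6 -1.797
units [ 0.227 -0.014 -0.01 ] turn 0.005217751173993001
[ 0.0869312  -0.24375418 -0.01053239]
```

No contact, and the lugs should already be in the slot. Continuing.

>>> {"method": "send_rows", "body": {"series": "-1 0.1 0 0 0;-1 0.2 0 0 0;-1 0.26 0 0 0;-1 0.26 0 0 0"}}

```text
time: 14.65
tool_pos: [530.1, -117.4, 67.2]
tcp_rot: [1.496, 1.57, 2.934]
contact_force: [0.5, -0.8, -2.8]
grip_width: 18.4
```

```bash
python3 - <<'E'
from h import *
plan([530.3,-117.7,55],SY+np.pi/2); print(get_obs()["moment"])
E
```

```text
t 14.65 pos [ 530.1 -117.4   67.2] zyaw 1.438 F [ 0.5 -0.8 -2.8] w 18.4 q6 -1.797
units [ 0.407 -0.009 -0.009] turn 0.004645524509977747
[ 0.06961303 -0.13939149 -0.00643789]
```

>>> {"method": "send_rows", "body": {"series": "-1 0.12 0 0 0;-1 0.24 0 0 0;-1 0.34 0 0 0;-1 0.4 0 0 0;-1 0.4 0 0 0;-1 0.4 0 0 0"}}

```text
time: 15.4
tool_pos: [530.3, -117.5, 55.6]
tcp_rot: [-1.97, 1.57, -0.532]
contact_force: [0.0, -1.3, 3.6]
grip_width: 18.6
```

```bash
python3 - <<'E'
from h import *
plan([530.3,-117.7,55],SY+np.pi/2); o=get_obs(); print(o["moment"])
p=o["tool_pos"]; R=toolR(o); y=np.arctan2(R[1,2],R[0,2])-np.pi/2
cs=[capture("scene"),capture("top")]
for h in (16.8,):
  edges(cs[0],{"end_top":(seg([55,-13,-23],[55,13,-23]),0),"right":(seg([36,13,-23],[54,13,-23]),1),"left":(seg([36,-13,-23],[54,-13,-23]),1)},(p[0],p[1],y),p[2]+h)
cv2.imwrite("pics/k.png",cv2.resize(cs[0]["pixels"][235:305,210:280,::-1],(600,600),interpolation=cv2.INTER_CUBIC))
E
```

```text
t 15.4 pos [ 530.3 -117.5   55.6] zyaw 1.438 F [ 0.  -1.3  3.6] w 18.6 q6 -1.797
units [ 0.021  0.001 -0.006] turn 0.0050049812431587695
[ 0.12814323 -0.09749677 -0.04955684]
   end_top [(-0.5, 78)]
   right [(-0.75, 100)]
   left [(-1.25, 96)]
```

View pics/k.png

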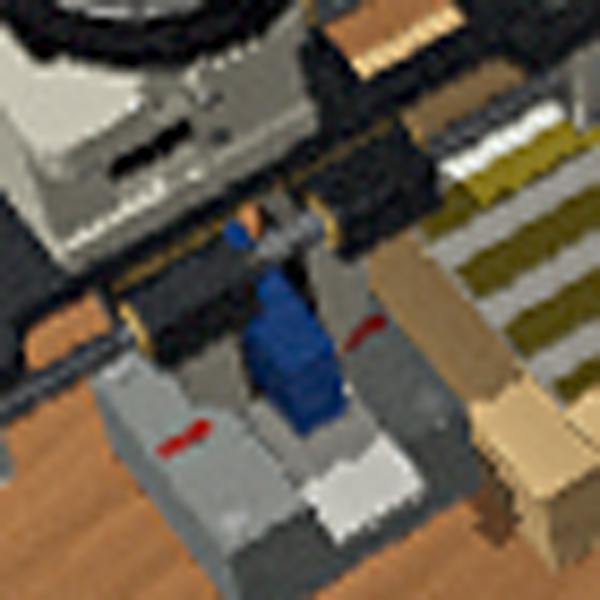

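The pin is seated: the wing is nearly down on the block (end at (365,490)), the handle at (295,360) is upright, and the spring load is about 6 N. I'll press 1 mm more and turn clockwise.

>>> {"method": "send_rows", "body": {"series": "-1 0.04 0 0 0;-1 0.04 0 0 1.2;-1 0.04 0 0 2.4;-1 0.04 0 0 3.6;-1 0.04 0 0 4.8;-1 0.04 0 0 6;-1 0.04 0 0 7.2;-1 0.04 0 0 7.2"}}

```text
time: 16.5
tool_pos: [529.9, -118.0, 54.3]
tcp_rot: [-2.842, 1.57, -2.031]
contact_force: [-1.6, -3.0, 4.6]
grip_width: 18.5
```

```bash
python3 - <<'E'
from h import *
plan([530.3,-117.7,54.4],SY); o=get_obs(); print(o["moment"])
E
```

```text
t 16.5 pos [ 529.9 -118.    54.3] zyaw 0.811 F [-1.6 -3.   4.6] w 18.5 q6 -1.17
units [-0.005 -0.003  0.015] turn 10.8181966520993
[-0.566334    0.22054299  0.05019724]
```

>>> {"method": "send_rows", "body": {"series": "-1 0 0 -0.03 1.6;-1 0 0 -0.03 3.2;-1 0 0 -0.03 4.8;-1 0 0 -0.03 6.4;-1 0 0 -0.03 8;-1 0 0 -0.03 9.4;-1 0 0 -0.03 10.5;-1 0 0 -0.03 10.8"}}

```text
time: 17.5
tool_pos: [529.2, -118.3, 54.2]
tcp_rot: [-2.505, 1.57, -2.636]
contact_force: [-1.4, -2.2, 4.8]
grip_width: 18.8
```

```bash
python3 - <<'E'
from h import *
plan([530.3,-117.7,54.4],SY); o=get_obs(); print(o["moment"])
p=o["tool_pos"]; R=toolR(o); y=np.arctan2(R[1,2],R[0,2])-np.pi/2
cs=[capture("scene"),capture("top")]
f=600
cv2.imwrite("pics/l.png",np.hstack([cv2.resize(cs[0]["pixels"][220:310,205:295,::-1],(400,400),interpolation=cv2.INTER_CUBIC),cv2.resize(cs[1]["pixels"][230:330,300:400,::-1],(400,400),interpolation=cv2.INTER_CUBIC)]))
E
```

```text
t 17.5 pos [ 529.2 -118.3   54.2] zyaw -0.131 F [-1.4 -2.2  4.8] w 18.8 q6 -0.229
units [-0.006  0.023  0.033] turn 0.020298438850977242
[-0.34722898  0.32422376  0.14114875]
```

View pics/l.png

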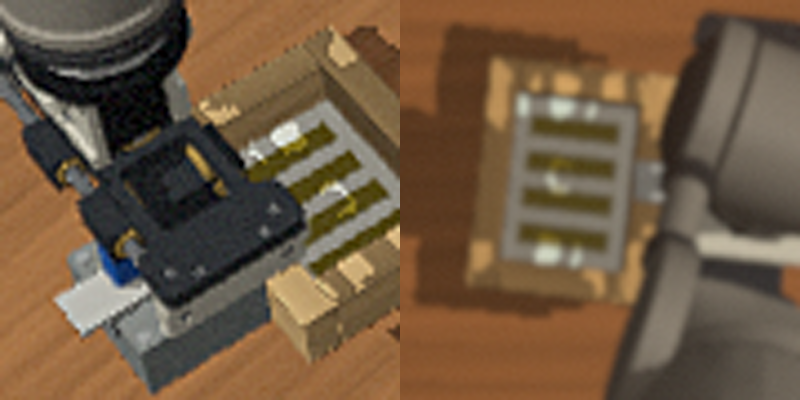

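The wing now reaches over the frame (top half: wing tip at (650,183) on the frame's near bar) and its other end is at (90,305) in the scene half. The moment about vertical is about 0.14 N m, which matches the spring near its stop. I'll check wing yaw and frame pose.

```bash
python3 - <<'E'
from h import *
o=get_obs(); p=o["tool_pos"]; R=toolR(o); y=np.arctan2(R[1,2],R[0,2])-np.pi/2
cs=[capture("scene"),capture("top")]
zt=-23
for dy in(-.12,-.06,0,.06,.12):
    print(dy)
    # pin x axis = tool -y... wing outer end toward -y world is +x of yaw y (pointing -pi/2)
    edges(cs[0],{"end":(seg([55,-13,zt],[55,13,zt]),0),"a":(seg([40,13,zt],[54,13,zt]),1),"b":(seg([40,-13,zt],[54,-13,zt]),1)},(p[0],p[1],y+dy),p[2]+16.8)
    edges(cs[1],{"tipend":(seg([-55,-13,zt],[-55,13,zt]),0)},(p[0],p[1],y+dy),p[2]+16.8)
for c in cs:
    r=cut_out(c,"frame_center")
    if r:
        f=fit([c],[r[0]["pixels"]],PARTS["frame_center"],(537,-22,[-.13]),19); print(f,insock(f))
    print([(n,[(round(x["score"],2),np.round(x["point"],1),insock(x["point"]).round(1)) for x in place_of(c,n)[:1]]) for n in("frame_push","frame_center","pin_wing")])
edges(cs[1],{"fr -x":(seg([-75,-20,19],[-75,50,19]),0),"fr+y":(seg([-70,60,19],[70,60,19]),1)},(SO[0]-96*np.sin(SY),SO[1]+96*np.cos(SY),SY),19)
edges(cs[0],{"fr+x":(seg([75,-58,19],[75,50,19]),0)},(SO[0]-96*np.sin(SY),SO[1]+96*np.cos(SY),SY),19)
cv2.imwrite("pics/m.png",cv2.resize(cs[0]["pixels"][220:310,195:345,::-1],(800,480),interpolation=cv2.INTER_CUBIC))
plan([530.3,-117.7,54.4],SY)
E
```

```text
-0.12
   end [(-0.75, 55)]
   a []
   b [(5.75, 55)]
   tipend [(-5.0, 19)]
-0.06
   end [(-0.75, 67)]
   a [(3.5, 64)]
   b [(3.0, 56)]
   tipend [(-4.5, 19)]
0
   end [(-0.75, 76)]
   a [(0.5, 66)]
   b [(0.5, 56)]
   tipend [(-4.5, 20)]
0.06
   end [(-0.75, 72)]
   a [(-2.25, 66)]
   b [(-2.25, 54)]
   tipend [(-4.5, 22)]
0.12
   end [(-0.5, 58)]
   a [(-5.0, 65)]
   b [(-5.25, 51)]
   tipend [(-4.5, 23)]
(np.float64(538.588645191865), np.float64(-16.29242452668541), np.float64(-0.23094618719749455), np.float64(0.386850301807755)) [ -4.75668218 102.58275677]
[('frame_push', [(0.76, array([543.1,  39. ,  20.1]), array([ -7.6, 158. ]))]), ('frame_center', [(0.97, array([536.6, -21.4,  18.1]), array([-6.1, 97.3]))]), ('pin_wing', [(0.73, array([ 527.1, -118.4,   42.4]), array([-2.6, -0.1]))])]
(np.float64(537.7319315843622), np.float64(-23.060506687242796), np.float64(-0.1516628086419753), np.float64(0.15887656702025074)) [-4.70832628 95.76083944]
[('frame_push', [(0.66, array([549. ,  34.3,  21.4]), array([ -1.1, 154.1]))]), ('frame_center', [(0.78, array([538.8, -22.7,  17.5]), array([-3.7, 96.3]))]), ('pin_wing', [])]
   fr -x [(-3.5, 16)]
   fr+y [(-1.0, 21)]
   fr+x [(-5.25, 20)]
t 18.1 pos [ 529.2 -118.2   54.2] zyaw -0.13 F [-2.5 -1.3  4.4] w 18.8 q6 -0.231
units [-0.005  0.022  0.032] turn 0.03936648145440595
```

View pics/m.png

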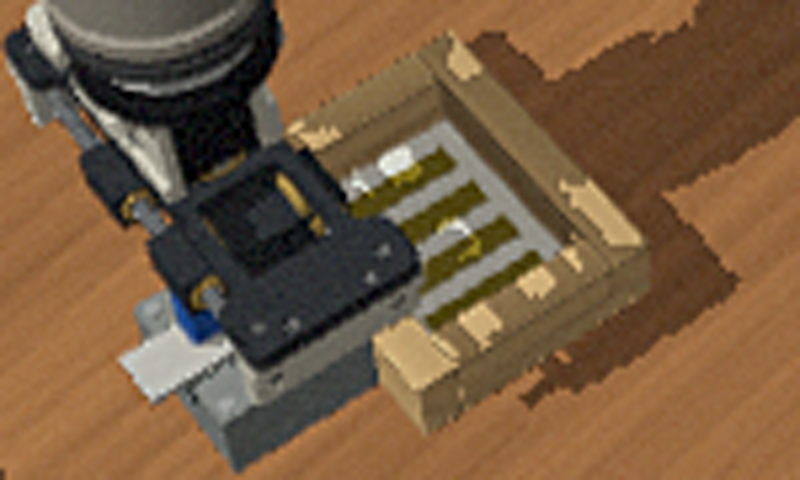

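The wing edges line up with the tool's yaw to within 0.01 rad, so the full quarter turn is in. The frame reads 95.8–97.3 mm from the socket centre (96 expected). I'll hold for a moment and hand in.

>>> {"method": "send_rows", "body": {"series": "-1 0 0 0 0.1;-1 0 0 0 0.1;-1 0 0 0 0.1;-1 0 0 0 0.1"}}

```text
time: 18.6
tool_pos: [529.3, -118.2, 54.3]
tcp_rot: [-2.491, 1.57, -2.629]
contact_force: [-2.1, -0.8, 5.7]
grip_width: 18.7
```

```bash
python3 - <<'E'
from h import *
plan([530.3,-117.7,54.4],SY); o=get_obs(); print(o["moment"],o["dq"].round(4))
print(close_job())
E
```

```text
t 18.6 pos [ 529.3 -118.2   54.3] zyaw -0.138 F [-2.1 -0.8  5.7] w 18.7 q6 -0.222
units [-0.005  0.023  0.032] turn -0.06076479653350331
[-0.40932778  0.34881495  0.09387205] [ 0.0013 -0.0021 -0.0013  0.0007 -0.0005  0.0003]
the job is handed in; nothing more can be done
None
```

I slid the frame against the socket, seated the pin, turned it a full quarter turn clockwise, and handed in at 18.6 s with the gripper still holding it. No verdict is reported, and I could not read the plunger or driver joints, so the depth and turn below are inferred.

**Frame:** Two open fingers pushed it along the table until the force rose to 11 N at the socket face. Most later readings put its centre 96–97 mm from the socket centre (96 expected), about 4–6 mm off centre, and square within about 0.02 rad.

**Pin:**
- **Depth:** It pressed in with about a 7 N rise in force. The handle centre ended near 71 mm by the tool reading, the fully-down height.
- **Turn:** The tool turned about 1.575 rad. Shortly before hand-in the wing edges matched the tool's yaw to about 0.01 rad, so I put the driver near 1.47 rad.
- **At hand-in:** The tool was still and gripping. The axis is within about 2 mm of the socket's.

**Checks that disagreed:**
- The last frame fit from the scene camera gave 102.6 mm and −0.23 rad with a poor score. The arm was hiding part of the frame, so I trusted the top camera and the position network instead.
- The one tip-end edge check in the top view was 4.5 mm off, with a weak response.
- The moment about vertical read 0.14 N m after the turn and 0.09 N m at the end; the sensor is noisy, and small side forces of about 2 N remained.

I did not re-measure the tape, squeegee or jar; the arm did not go near them.

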